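Tip the salvaged bushings into the collecting cup

TASK

Pick up the small aluminium chute by its orange fin without spilling the five brass bushings in it, and rest the front of its underside on the red sprung bar of the collecting station, pressing the bar down gently so that the yellow shutter in the mouth opens. Keep the bar pressed and tip the chute so that all five bushings slide through the mouth into the clear cup below, without overloading the bar. Then set the empty chute flat and upright on the blue mat and let go of it, leaving the other things on the bench where they are.

Things in the scene. Friction and masses are not known exactly. Their poses are not given: they have to be found in the camera images.
- mat: Fixed blue mat, 240 x 140 x 3 mm thick, flat on the bench. Origin: centre of its underside; x along the 240 mm side, z up. The chute starts on it and ends on it.
- chute: Loose polished aluminium chute, 0.13 to 0.19 kg: a straight channel 160 mm long (x), 30 mm wide (y), open at the top and at its nose (+x end), closed at the -x end. Origin: centre of its underside; z up when upright. Floor and walls 3 mm thick, walls 18 mm high, clear width 24 mm. Bushings start to slide at 10 to 20 degrees of tilt (unknown friction); at 35 degrees none stays.
- chute_fin (a point): Centre of the chute's orange grip fin, 47 mm above the chute's origin: an upright plate 44 mm long (chute x), 10 mm thick (chute y), from 26 to 68 mm above the underside. Grip it firmly (40 N or more) across its thickness, from above. It stands on a bridge, 44 mm long, 22 to 26 mm above the underside, that the bushings slide under.
- chute_nose (a point): Point on the chute's underside in the middle of its nose (front edge), 80 mm ahead of the chute's origin.
- bush0: Loose brass bushing (one of five alike), a short cylinder of diameter 14 mm and height 8 mm, 14 g, lying in the chute. Origin: centre of its lower end face, z along its axis.
- bush1: Loose brass bushing (one of five alike), a short cylinder of diameter 14 mm and height 8 mm, 14 g, lying in the chute. Origin: centre of its lower end face, z along its axis.
- bush2: Loose brass bushing (one of five alike), a short cylinder of diameter 14 mm and height 8 mm, 14 g, lying in the chute. Origin: centre of its lower end face, z along its axis.
- bush3: Loose brass bushing (one of five alike), a short cylinder of diameter 14 mm and height 8 mm, 14 g, lying in the chute. Origin: centre of its lower end face, z along its axis.
- bush4: Loose brass bushing (one of five alike), a short cylinder of diameter 14 mm and height 8 mm, 14 g, lying in the chute. Origin: centre of its lower end face, z along its axis.
- station: Fixed collecting station: base plate 8 mm thick, x -70 to +90, y -55 to +55 mm; a clear cup; a steel post (diameter 22, top at 170 mm) at x = +70 mm; and on the post a white head clamped at an unreported height that differs each time. Origin: on the bench under the centre of the head's mouth; x points horizontally the way the pouring chute must point (chute on the -x side), z up.
- cup_floor (a point): Centre of the floor of the station's clear square cup, 12 mm above the bench under the mouth (at the station's x = y = 0). Cup 84 mm outside, 76 mm inside, top edge 78 mm above the bench. Bushings that pass the mouth fall into it.
- mouth_foot (a point): Point on the bench under the centre of the head's mouth (36 mm along station x, 40 mm along y inside). The front (-x) rim is at an unreported height of 105 to 150 mm; the other three walls, 3 mm thick, stand 32 mm higher. A yellow sliding shutter closes the throat 11 mm below the rim. To pour, have the nose about 10 mm inside the mouth and centred within 4 mm in y.
- bar_foot (a point): Point on the bench under the middle of the red bar, at x = -34 mm of the station. The round bar, diameter 10 mm, runs along y between end discs (diameter 18) at y = -27.5 and +27.5 mm. Unpressed its top is 30 mm above the front rim, so 135 to 180 mm above the bench: find it by feel. Pour with it about 30 mm behind the chute's nose, the chute 30 to 38 degrees nose down.
- bar_spring (a point): How the bar works (same point as bar_foot): it sinks straight down on a spring, yields from about 1.5 N and meets its hard stop 12 mm down at about 6.3 N (4 N per 10 mm). The shutter opens 2.8 mm towards station -x per mm of sinking; from 8 mm (about 4.7 N) bushings fall through freely. Let go, the bar rises and the shutter shuts. Never load it above 12 N.
- objective: Bystander: steel microscope objective standing on the bench, diameter 33 mm, height 48 mm. Origin: centre of its underside.
- eyepiece: Bystander: black eyepiece standing on the bench, diameter 33 mm, height 46 mm. Origin: centre of its underside.
- focus_knob: Bystander: aluminium focus knob lying on the bench, diameter 48 mm, height 36 mm. Origin: centre of its underside.
- bottle: Bystander: white plastic bottle with blue cap, diameter 44 mm, height 100 mm. Origin: centre of its underside.
- screwdriver: Bystander: screwdriver lying on the bench, about 200 mm long along its x.
- jar: Bystander: amber jar with black lid, diameter 60 mm, height 70 mm. Origin: centre of its underside.

How it is judged (in metres and radians):
On the way, in this order (a step that is already met when the one before it is completed fails the run):
1. the chute rests on the station's bar, its nose over the mouth, with all five bushings still in it (contact force between chute and station between 1 and 12 N and y of chute_nose in the frame of station between -0.015 and 0.015 m and x of chute_nose in the frame of station between -0.03 and 0.018 m and x of bush0 in the frame of chute between -0.082 and 0.082 m and y of bush0 in the frame of chute between -0.015 and 0.015 m and z of bush0 in the frame of chute between 0 and 0.022 m and x of bush1 in the frame of chute between -0.082 and 0.082 m and y of bush1 in the frame of chute between -0.015 and 0.015 m and z of bush1 in the frame of chute between 0 and 0.022 m and x of bush2 in the frame of chute between -0.082 and 0.082 m and y of bush2 in the frame of chute between -0.015 and 0.015 m and z of bush2 in the frame of chute between 0 and 0.022 m and x of bush3 in the frame of chute between -0.082 and 0.082 m and y of bush3 in the frame of chute between -0.015 and 0.015 m and z of bush3 in the frame of chute between 0 and 0.022 m and x of bush4 in the frame of chute between -0.082 and 0.082 m and y of bush4 in the frame of chute between -0.015 and 0.015 m and z of bush4 in the frame of chute between 0 and 0.022 m), for 0.2 s.
2. all five bushings are in the clear cup while the chute is still up at the station (x of bush0 in the frame of station between -0.042 and 0.042 m and y of bush0 in the frame of station between -0.042 and 0.042 m and z of bush0 in the frame of station between 0 and 0.06 m and x of bush1 in the frame of station between -0.042 and 0.042 m and y of bush1 in the frame of station between -0.042 and 0.042 m and z of bush1 in the frame of station between 0 and 0.06 m and x of bush2 in the frame of station between -0.042 and 0.042 m and y of bush2 in the frame of station between -0.042 and 0.042 m and z of bush2 in the frame of station between 0 and 0.06 m and x of bush3 in the frame of station between -0.042 and 0.042 m and y of bush3 in the frame of station between -0.042 and 0.042 m and z of bush3 in the frame of station between 0 and 0.06 m and x of bush4 in the frame of station between -0.042 and 0.042 m and y of bush4 in the frame of station between -0.042 and 0.042 m and z of bush4 in the frame of station between 0 and 0.06 m and height (world z) of chute above 0.05 m), for 0.2 s.
At the end, for the whole second after the job is handed in: All five bushings lie in the clear cup (within its walls, below 60 mm over the bench). The chute stands upright (within 0.08 rad) and at rest on the blue mat, its origin within 80 mm along the mat's long side and 50 mm across of the mat's centre and less than 8 mm above the bench (x of bush0 in the frame of station between -0.042 and 0.042 m and y of bush0 in the frame of station between -0.042 and 0.042 m and z of bush0 in the frame of station between 0 and 0.06 m and x of bush1 in the frame of station between -0.042 and 0.042 m and y of bush1 in the frame of station between -0.042 and 0.042 m and z of bush1 in the frame of station between 0 and 0.06 m and x of bush2 in the frame of station between -0.042 and 0.042 m and y of bush2 in the frame of station between -0.042 and 0.042 m and z of bush2 in the frame of station between 0 and 0.06 m and x of bush3 in the frame of station between -0.042 and 0.042 m and y of bush3 in the frame of station between -0.042 and 0.042 m and z of bush3 in the frame of station between 0 and 0.06 m and x of bush4 in the frame of station between -0.042 and 0.042 m and y of bush4 in the frame of station between -0.042 and 0.042 m and z of bush4 in the frame of station between 0 and 0.06 m and x of chute in the frame of mat between -0.08 and 0.08 m and y of chute in the frame of mat between -0.05 and 0.05 m and height (world z) of chute below 0.008 m and angle between chute's own z axis and vertical below 0.08 rad and linear speed of chute below 0.02 m/s and linear speed of each of bush0, bush1, bush2, bush3, bush4 below 0.05 m/s); the robot touches nothing.
It fails at once if the chute presses on the station with more than 12 N (contact force between chute and station above 12 N).
It fails at once if a bystander is pushed more than 30 mm away (distance of any of objective, eyepiece, focus_knob, bottle, screwdriver, jar from where it was at the start of the episode above 0.03 m).
It also fails if it takes over 72 s, if anything falls off the work surface, if the arm or the gripper's body presses on something with over 40 N, if the wrist force passes 120 N, or if a joint passes its speed limit or range.

ROBOT

A 6-joint arm with a two-finger parallel gripper is mounted at the origin on the work surface. World frame = base frame: x ahead of the robot, y to its left, z up, the work surface at z = 0. Lengths are in mm, angles in rad, forces in N, time in s.
With the tool pointing down it reaches from about 300 to 775 mm from the base axis. Payload 14.6 kg.
Tool frame: the origin (TCP) lies midway between the tips of the shut fingers; the grasp point (between the pads) lies 19 mm behind it; y points along the fingers, z is the direction in which the jaws open and shut, and the axes are right-handed (so a half turn about y gives the same grasp; the last joint's range is limited). The gripper opens to 94 mm and grips with 3 to 60 N. Pads are 16 mm wide; open, the fingers measure 119 mm over their backs; the gripper's body (75 mm by 177 mm) begins 78 mm behind the grasp point.
Start: joints at [-1.374, 0.3, 1.521, -0, 1.321, -0.067], TCP at [143.406, -530.965, 205.446] pointing down, gripper open.
Joint ranges: [-3.03, 3.03], [-0.79, 2.21], [0.23, 2.52], [-1.04, 4.18], [0, 3.07], [-2.55, 2.55]. Speed limits (rad/s): [2.22, 2.22, 2.57, 3.14, 3.14, 3.14].

INTERFACE

Orientations are given as [roll, pitch, yaw] about the fixed x, y, z axes, in that order (R = Rz(yaw) Ry(pitch) Rx(roll)).
In Python, from cell import manip gives the robot as it stands.
- The arm moves only by the tool play_rows, never from a script. Its argument "series" is a list of rows, each a list of 3 entries, a list of its own where there are three numbers: the shift along the tool's x, y, z in m, then the turn about the tool's y in rad, then the closure, from 0 (fully open) to 1 (shut). In form: [[[dx, dy, dz], twist, grip], ...]. A call has 1 to 20 rows; each row is the pose to reach, as a shift and turn from the pose measured when the call began, along the tool's axes at that moment; what a row does not reach only later rows make up. A row lasts 1/10 s, in which the tool goes at most 50 mm and 8.59 degrees, less where a joint would pass 70% of its speed; a pose out of reach is approached as far as the arm can. A call with a gripper value outside its range is refused whole. The fingers move at their own pace and stop on an object; "squeeze" is the grip in N (left out, the last holds). Time passes only in rows, so rows that repeat a pose let the fingers close. It gives the time, the measured TCP pose, the force and the opening at its end, in the units of the state.
- manip.read_state(): the state, without advancing time (a new reading comes with each control period).
- manip.camera(name): name is "side" or "top" or "wrist"; returns the picture (420x560x3 uint8, red, green, blue); there is no depth.
- manip.camera_params(name): a dict with "K" (3x3 intrinsics, pixels), "dist_coeffs" ([k1, k2, p1, p2, k3] as OpenCV has them; the pictures are not rectified), "rvec" (rotation vector, rad) and "tvec" (3), from world to camera coordinates, as OpenCV has them. Camera axes: x right, y down, z forward; pixel columns grow to the right and rows downward; lengths in mm; the calibration is good to about 2 mm. A picture is of the moment at which its call begins: read the wrist's pose just before it. camera_params takes no time and is no camera call; for the wrist camera it gives the pose at the moment of the call.
- manip.sign_off(): hands the job in, once; it reports no verdict.
The state is a dict: "clock": time; "joints": joint angles; "qd": joint speeds; "effort": joint torques, N m; "eef_pos": TCP position; "eef_rot": TCP orientation; "wrist_force": force on the tool from outside, world axes, zero at the start; "moment": the same for the moment, N m; "finger_gap": finger opening in mm.
Only numpy, scipy, OpenCV 4.12 (cv2) and the standard library are available. Lean on these libraries where they do the work, as an engineer would, in place of code of your own. Each camera call takes 0.05 s, during which the arm holds its last target. There are 200 camera calls.

## Working session

There is one attempt and no reset: what is moved stays moved. The work goes in short steps, Python scripts to look and compute and a tool call to move; the robot and the scene stay as the last step left them, time stands still between calls to the robot, and variables do not carry over. Pictures are saved under pics/ and viewed, about 8 in all and at most 12, crops included, and the job is handed in when it is done.

Besides the shell and the picture viewer there is one more tool, called after "Emit:" in YAML: its name, and indented under it one key for each argument. play_rows: Moves the arm, as the interface text tells. Its arguments: {"type":"object","properties":{"series":{"type":"array","items":{"type":"array"}},"squeeze":{"type":"number"}},"required":["series"]}

```bash
ls; mkdir -p pics
python3 - <<'E'
from cell import manip
import cv2,numpy as np
print(manip.read_state())
for n in("top","side"):
    p=manip.camera(n); cv2.imwrite(f"pics/{n}0.png",p[:,:,::-1]); c=manip.camera_params(n)
    print(n,{k:np.round(v,4).tolist() for k,v in c.items()})
    R=cv2.Rodrigues(np.array(c['rvec']))[0]; print((-R.T@np.array(c['tvec']).ravel()).round(1), R.round(2).tolist())
E
```

```text
pics
{'clock': 0.0, 'joints': array([-1.37360433e+00,  3.00488050e-01,  1.52158058e+00, -1.60310622e-05,
        1.32068424e+00, -6.65961698e-02]), 'qd': array([-0.00252947, -0.00258265,  0.00022688, -0.00011052, -0.00108831,
        0.00092241]), 'effort': array([-5.47925611e-04, -5.31816208e+01, -3.52740633e+01,  7.08180713e-02,
        2.44169187e-02, -1.19804149e-04]), 'eef_pos': array([ 143.35097676, -530.72156125,  204.87724077]), 'eef_rot': array([-1.57195501e+00,  6.17158453e-05, -2.87780055e+00]), 'wrist_force': array([-0.05297545,  0.02182918,  0.27043055]), 'moment': array([-0.01998547,  0.03111094, -0.00386271]), 'finger_gap': 94.20532972546148}
top {'K': [[513.5242, 0.0, 281.8803], [0.0, 513.5242, 212.3805], [0.0, 0.0, 1.0]], 'dist_coeffs': [-0.1378, 0.0, 0.0, 0.0, 0.0], 'rvec': [2.1758, -2.041, 0.2141], 'tvec': [-115.7047, 506.2201, 1021.807]}
[ 291.3  -96.1 1104.4] [[0.06, -1.0, 0.0], [-0.98, -0.06, -0.21], [0.21, 0.01, -0.98]]
side {'K': [[442.6532, 0.0, 278.0776], [0.0, 442.6532, 207.9047], [0.0, 0.0, 1.0]], 'dist_coeffs': [-0.0857, 0.0, 0.0, 0.0, 0.0], 'rvec': [0.7867, -2.4303, 1.3095], 'tvec': [370.0564, 252.0222, 786.37]}
[ 14.8 640.6 639. ] [[-0.82, -0.58, 0.02], [-0.33, 0.44, -0.83], [0.47, -0.68, -0.55]]
```

View pics/top0.png

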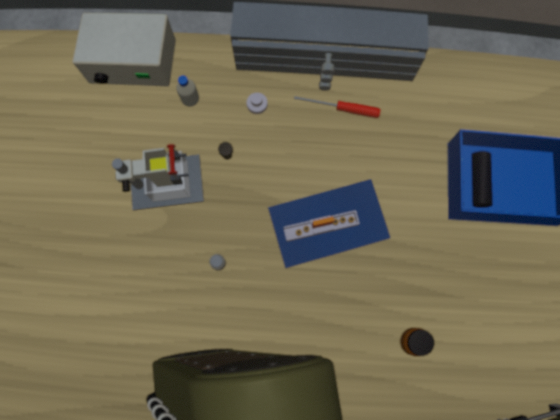

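View pics/side0.png

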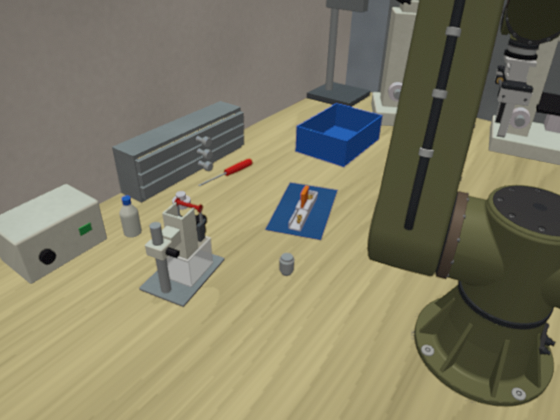

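```bash
cat > h.py <<'E'
import cv2,numpy as np
from cell import manip
def ray(n,uv,c=None):
    c=c or manip.camera_params(n); R=cv2.Rodrigues(np.array(c['rvec'],float))[0]; t=np.array(c['tvec'],float).ravel()
    p=cv2.undistortPoints(np.array(uv,float).reshape(-1,1,2),np.array(c['K']),np.array(c['dist_coeffs'])).reshape(-1,2)
    return -R.T@t, np.c_[p,np.ones(len(p))]@R
def onz(n,uv,z,c=None):
    o,d=ray(n,uv,c); return o+d*((z-o[2])/d[:,2])[:,None]
def proj(n,P,c=None):
    c=c or manip.camera_params(n)
    return cv2.projectPoints(np.array(P,float).reshape(-1,1,3),np.array(c['rvec'],float),np.array(c['tvec'],float),np.array(c['K']),np.array(c['dist_coeffs']))[0].reshape(-1,2)
E
python3 - <<'E'
from h import *
t=cv2.imread('pics/top0.png'); s=cv2.imread('pics/side0.png')
z=lambda im,x,y,w,h:cv2.resize(im[y:y+h,x:x+w],(400,300),interpolation=cv2.INTER_CUBIC)
cv2.imwrite('pics/z1.png',np.vstack([np.hstack([z(t,265,175,128,96),z(t,105,135,120,90)]),np.hstack([z(s,265,175,80,60),z(s,130,180,120,90)])]))
hsv=cv2.cvtColor(t,cv2.COLOR_BGR2HSV)
# mat: blue mask in window
m=np.zeros(hsv.shape[:2],np.uint8); m[170:275,260:400]=cv2.inRange(hsv,(100,100,30),(130,255,200))[170:275,260:400]
c=max(cv2.findContours(m,0,2)[0],key=cv2.contourArea); r=cv2.boxPoints(cv2.minAreaRect(cv2.convexHull(c))); P=onz('top',r,3); print('mat',P.round(1).tolist(),P.mean(0),np.linalg.norm(np.diff(P,axis=0),axis=1))
m=cv2.inRange(hsv,(5,150,100),(18,255,255)); m[:180]=0;m[270:]=0
c=max(cv2.findContours(m,0,2)[0],key=cv2.contourArea); r=cv2.minAreaRect(c); print('fin',r); P=onz('top',cv2.boxPoints(r),68);print(P.round(1).tolist(),P.mean(0))
# chute rim corners by grey brightness within the mat window
m=np.zeros(hsv.shape[:2],np.uint8); m[200:250,275:370]=cv2.inRange(hsv,(0,0,110),(180,255,255))[200:250,275:370]
m=cv2.morphologyEx(m,cv2.MORPH_CLOSE,np.ones((5,5)));c=max(cv2.findContours(m,0,2)[0],key=cv2.contourArea); r=cv2.minAreaRect(c);P=onz('top',cv2.boxPoints(r),18);print('chute',r,P.round(1).tolist(),P.mean(0))
# station base
print('st guess',onz('top',[(131,178),(134,209),(203,201),(200,155)],8).round(1).tolist())
E
```

```text
mat [[531.6, -53.5, 3.0], [613.5, -278.1, 3.0], [482.9, -318.7, 3.0], [405.0, -98.3, 3.0]] [ 508.26949748 -187.13999272    3.        ] [239.09072855 136.76678711 233.69245111]
fin ((322.9705810546875, 221.38238525390625), (4.123105525970459, 20.615528106689453), 75.96376037597656)
[[493.5, -147.4, 68.0], [506.6, -188.0, 68.0], [498.3, -190.4, 68.0], [485.3, -149.8, 68.0]] [ 495.92165007 -168.91575239   68.        ]
chute ((320.90106201171875, 224.3797607421875), (15.402762413024902, 75.78828430175781), 77.125) [[491.6, -85.3, 18.0], [539.0, -243.1, 18.0], [506.3, -251.7, 18.0], [459.5, -94.7, 18.0]] [ 499.07901538 -168.69648174   18.        ]
st guess [[579.0, 260.0, 8.0], [508.7, 244.1, 8.0], [536.4, 92.2, 8.0], [641.7, 109.4, 8.0]]
```

View pics/z1.png

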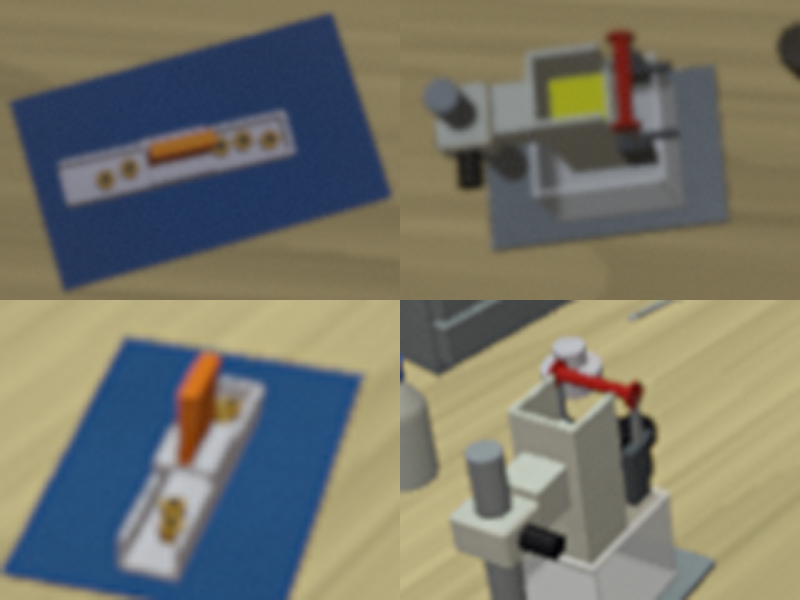

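Run:
```python
from h import *
from scipy.optimize import least_squares
def tri(a,b):
    o1,d1=ray('top',[a]);o2,d2=ray('side',[b]);d1=d1[0]/np.linalg.norm(d1);d2=d2[0]/np.linalg.norm(d2)
    s=np.linalg.lstsq(np.c_[d1,-d2],o2-o1,rcond=None)[0];p,q=o1+s[0]*d1,o2+s[1]*d2
    return (p+q)/2,np.linalg.norm(p-q)
E={}
for n,(x,y,w,h) in dict(top=(150,130,50,60),side=(160,185,60,40)).items():
    im=cv2.imread(f'pics/{n}0.png')[y:y+h,x:x+w]; hsv=cv2.cvtColor(im,cv2.COLOR_BGR2HSV)
    m=cv2.inRange(hsv,(0,130,60),(8,255,255))|cv2.inRange(hsv,(170,130,60),(180,255,255))
    c=max(cv2.findContours(m,0,1)[0],key=cv2.contourArea); r=cv2.minAreaRect(c)
    b=cv2.boxPoints(r); print(n,(b+[x,y]).round(1).tolist(),r)
    if n=='top':
        im=cv2.imread('pics/top0.png'); hs=cv2.cvtColor(im,cv2.COLOR_BGR2HSV); m2=cv2.inRange(hs,(25,150,80),(35,255,255)); c=max(cv2.findContours(m2,0,1)[0],key=cv2.contourArea); print('yellow',cv2.minAreaRect(c))
    # end mids: short-edge midpoints
    e=[(b[i]+b[(i+1)%4])/2+[x,y] for i in range(4)]; L=[np.linalg.norm(b[i]-b[(i+1)%4]) for i in range(4)]
    k=int(np.argmin(L)); E[n]=[e[k],e[(k+2)%4]]
T=sorted(E['top'],key=lambda p:p[1]); S=sorted(E['side'],key=lambda p:p[0])
P=[tri(a,b) for a,b in zip(T,S)]; print(P); A,B=P[0][0],P[1][0]; print('mid',(A+B)/2,'len',np.linalg.norm(A-B),'yaw ydir',np.degrees(np.arctan2(*(B-A)[1::-1])))
# check predicted base corners
for yaw in(99.8,):
  c,s=np.cos(np.radians(yaw)),np.sin(np.radians(yaw)); R=np.array([[c,-s],[s,c]])
  print('origin from bar',((A+B)/2)[:2]+34*R[:,0])
```

```text
top [[167.9, 145.0], [174.0, 144.8], [175.0, 173.0], [169.0, 173.2]] ((21.480798721313477, 29.00074005126953), (28.24834442138672, 6.034000396728516), 87.79740142822266)
yellow ((157.2615509033203, 163.0923309326172), (10.666986465454102, 15.628376007080078), 82.87498474121094)
side [[174.3, 203.0], [176.6, 196.5], [202.2, 205.8], [199.8, 212.3]] ((28.218975067138672, 19.397808074951172), (27.1685733795166, 6.920296669006348), 19.983104705810547)
[(array([612.40333692, 141.53355642, 153.07178019]), np.float64(0.8618344247161724)), (array([553.81564242, 132.13346829, 149.90242908]), np.float64(5.7159424421021345))]
mid [583.10948967 136.83351235 151.48710463] len 59.42158185173986 yaw ydir -170.88487843978925
origin from bar [577.3223667 170.3373809]
```

```bash
cat >> h.py <<'E'
from scipy.spatial.transform import Rotation as Ro
def mv(target,yawdeg):
    "shift (m, tool axes) and twist (rad) to TCP target (mm) with tool-x heading yawdeg"
    s=manip.read_state(); R=Ro.from_euler('xyz',s['eef_rot']).as_matrix(); d=R.T@(np.array(target)-s['eef_pos'])/1000
    cur=np.degrees(np.arctan2(R[1,0],R[0,0])); tw=-np.radians((yawdeg-cur+180)%360-180)
    print('clock',round(s['clock'],2),'pos',s['eef_pos'].round(1),'rot',s['eef_rot'].round(4),'F',s['wrist_force'].round(2),'gap',round(s['finger_gap'],1)); print('shift',d.round(4),'twist',tw.round(4))
E
python3 -c "
from h import *
u=np.array([np.cos(np.radians(107.8)),np.sin(np.radians(107.8))]); g=np.array([498,-169])-7*u
mv([*g,120],-72.2)"
```

```text
clock 0.1 pos [ 143.3 -530.7  204.9] rot [-1.5718e+00  1.0000e-04 -2.8778e+00] F [ 0.2   0.11 -0.24] gap 94.2
shift [-0.437   0.0852 -0.2497] twist -1.6177
```

Emit:
play_rows:
  series:
    - [[-0.22,0.0,-0.125],-0.8,0]
    - [[-0.22,0.0,-0.125],-0.8,0]
    - [[-0.22,0.0,-0.125],-0.8,0]
    - [[-0.22,0.0,-0.125],-0.8,0]
    - [[-0.22,0.0,-0.125],-0.8,0]
    - [[-0.22,0.0,-0.125],-0.8,0]
    - [[-0.437,0.085,-0.25],-1.618,0]
    - [[-0.437,0.085,-0.25],-1.618,0]
    - [[-0.437,0.085,-0.25],-1.618,0]
    - [[-0.437,0.085,-0.25],-1.618,0]
    - [[-0.437,0.085,-0.25],-1.618,0]
    - [[-0.437,0.085,-0.25],-1.618,0]
    - [[-0.437,0.085,-0.25],-1.618,0]
    - [[-0.437,0.085,-0.25],-1.618,0]
    - [[-0.437,0.085,-0.25],-1.618,0]
  squeeze: 50

```text
clock: 1.6
eef_pos: [499.5, -176.3, 120.7]
eef_rot: [-1.57, 0.001, -1.263]
wrist_force: [0.5, 0.1, 0.1]
finger_gap: 93.5
```

```bash
python3 -c "
from h import *
u=np.array([np.cos(np.radians(107.8)),np.sin(np.radians(107.8))]); g=np.array([498,-169])-7*u
mv([*g,47],-72.2); c=manip.camera_params('wrist'); cv2.imwrite('pics/w1.png',manip.camera('wrist')[:,:,::-1])
print(proj('wrist',[[498,-169,71],[*g,71]],c).round(0).tolist())
print(manip.read_state()['joints'])"
```

```text
clock 1.6 pos [ 499.5 -176.3  120.7] rot [-1.5703e+00  6.0000e-04 -1.2628e+00] F [0.54 0.1  0.07] gap 93.5
shift [-0.0004  0.0737  0.0008] twist -0.0027
[[282.0, 223.0], [282.0, 231.0]]
[-4.08954481e-01  3.41623414e-01  1.67398516e+00  8.34158604e-04
  1.12578416e+00 -7.17404059e-01]
```

View pics/w1.png

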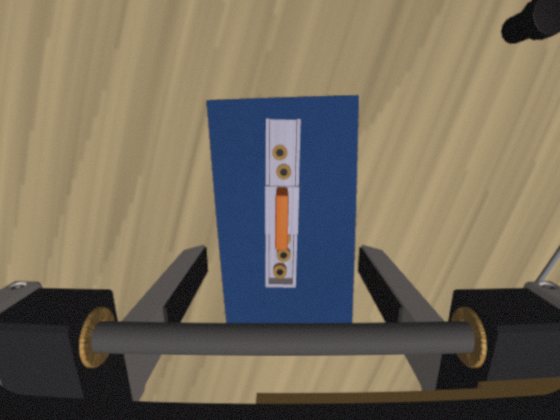

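The wrist picture shows the fin centred at (282, 222), as predicted (282, 223). The nose is open at the top and the chute is aligned with the jaws. I'll descend and grip.

Emit:
play_rows:
  series:
    - [[0,0.04,0.001],-0.003,0]
    - [[0,0.06,0.001],-0.003,0]
    - [[0,0.074,0.001],-0.003,0]
    - [[0,0.074,0.001],-0.003,0.5]
    - [[0,0.074,0.001],-0.003,0.8]
    - [[0,0.074,0.001],-0.003,1]
    - [[0,0.074,0.001],-0.003,1]
    - [[0,0.074,0.001],-0.003,1]
    - [[0,0.074,0.001],-0.003,1]
    - [[0,0.074,0.001],-0.003,1]
    - [[0,0.074,0.001],-0.003,1]
    - [[0,0.074,0.001],-0.003,1]
  squeeze: 50

```text
clock: 2.85
eef_pos: [500.5, -176.0, 46.8]
eef_rot: [-1.57, 0.0, -1.26]
wrist_force: [-0.0, 0.4, 0.4]
finger_gap: 25.4
```

Emit:
play_rows:
  series:
    - [[0,0,0],0,1]
    - [[0,0,0],0,1]
    - [[0,0,0],0,1]
    - [[0,0,0],0,1]
    - [[0,0,0],0,1]
    - [[0,0,0],0,1]
    - [[0,-0.002,0],0,1]
    - [[0,-0.006,0],0,1]
    - [[0,-0.012,0],0,1]
    - [[0,-0.02,0],0,1]
    - [[0,-0.03,0],0,1]
    - [[0,-0.03,0],0,1]
    - [[0,-0.03,0],0,1]
  squeeze: 60

```text
clock: 4.15
eef_pos: [500.6, -176.1, 77.1]
eef_rot: [-1.57, 0.0, -1.26]
wrist_force: [-0.5, -0.1, -3.1]
finger_gap: 9.1
```

```bash
python3 -c "
from h import *
u=np.array([np.cos(np.radians(99.7)),np.sin(np.radians(99.7))]); o=np.array([577.2,169.3]); 
cv2.imwrite('pics/s2.png',cv2.resize(manip.camera('side')[140:260,240:400,::-1],(800,600)))
g=o+u*(-20-87); print('above-station tcp',g)
mv([*g,230],-80.3)
s=manip.read_state(); print(s['wrist_force'],s['moment'])"
```

```text
above-station tcp [595.22836361  63.82972881]
clock 4.2 pos [ 500.4 -176.    76.7] rot [-1.5703e+00  5.0000e-04 -1.2597e+00] F [ 0.23 -1.54 -2.05] gap 9.9
shift [-0.1994 -0.1531  0.1637] twist 0.1418
[ 0.23462388 -1.5374888  -2.0517989 ] [-0.00995419 -0.09409014  0.02887351]
```

View pics/s2.png

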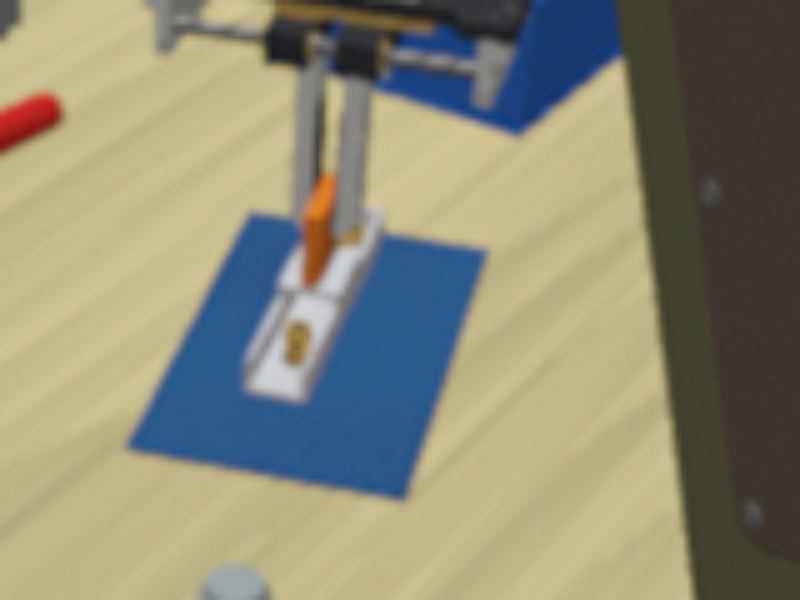

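Emit:
play_rows:
  series:
    - [[-0.0015,-0.001,0.001],0.001,1]
    - [[-0.0056,-0.0043,0.0046],0.004,1]
    - [[-0.012,-0.009,0.01],0.009,1]
    - [[-0.021,-0.016,0.017],0.015,1]
    - [[-0.031,-0.024,0.0255],0.022,1]
    - [[-0.043,-0.033,0.0355],0.031,1]
    - [[-0.056,-0.043,0.046],0.04,1]
    - [[-0.07,-0.054,0.058],0.05,1]
    - [[-0.085,-0.065,0.07],0.06,1]
    - [[-0.1,-0.0765,0.082],0.071,1]
    - [[-0.115,-0.088,0.094],0.082,1]
    - [[-0.13,-0.099,0.106],0.092,1]
    - [[-0.144,-0.11,0.118],0.102,1]
    - [[-0.157,-0.12,0.1285],0.111,1]
    - [[-0.169,-0.129,0.1385],0.12,1]
    - [[-0.179,-0.137,0.147],0.127,1]
    - [[-0.188,-0.144,0.154],0.133,1]
    - [[-0.194,-0.149,0.159],0.138,1]
    - [[-0.1985,-0.152,0.163],0.141,1]
    - [[-0.2,-0.153,0.164],0.142,1]

```text
clock: 6.2
eef_pos: [595.4, 64.9, 230.0]
eef_rot: [-1.57, 0.001, -1.402]
wrist_force: [-0.1, 0.4, -2.0]
finger_gap: 9.7
```

```bash
cat > look.py <<'E'
from h import *
import sys
a=manip.camera('side'); b=manip.camera('top'); n=sys.argv[1]
z=lambda im,x,y,w,h:cv2.resize(im[y:y+h,x:x+w,::-1],(400,400),interpolation=cv2.INTER_CUBIC)
cv2.imwrite(f'pics/{n}.png',np.hstack([z(a,130,140,130,130),z(b,120,110,110,110)]))
E
python3 look.py L1; python3 -c "
from h import *
mv([593.5,73.7,195],-80.3)"
```

```text
clock 6.3 pos [595.2  64.4 229.7] rot [-1.5707e+00  6.0000e-04 -1.4017e+00] F [ 0.46  0.09 -2.35] gap 10.0
shift [-0.0094  0.0347 -0.0001] twist -0.0002
```

View pics/L1.png

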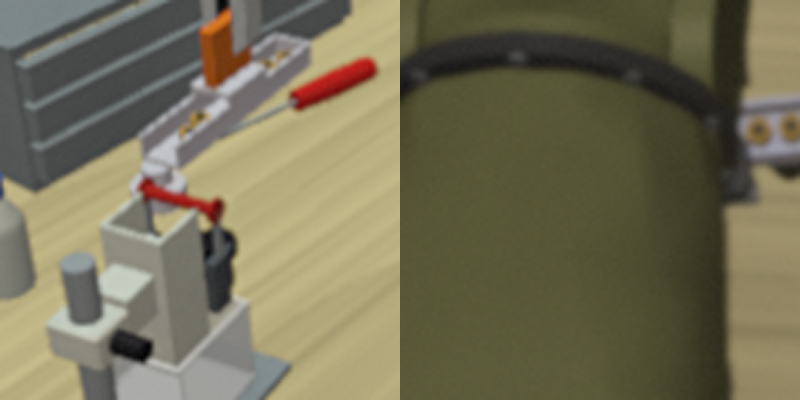

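Run:
```python
from h import *
s=manip.read_state();a=np.radians(99.7);u=np.array([np.cos(a),np.sin(a)]);v=np.array([-u[1],u[0]]);p=s['eef_pos']
f=lambda P:((proj('side',P)-[130,140])/.325).round(0).tolist()
print('nose corners bottom y-,y+ / top',f([[*(p[:2]+u*87+k*15*v),p[2]-44+h] for h in(0,18) for k in(-1,1)]))
o=np.array([577.2,169.3])
print('bar ends',f([[*(o-34*u+k*v),151.5] for k in(-27.5,27.5)]), 'mouth back top corners',f([[*(o+21*u+k*v),158] for k in(-23,23)]))
```

```text
nose corners bottom y-,y+ / top [[140.0, 157.0], [178.0, 168.0], [136.0, 132.0], [176.0, 143.0]]
bar ends [[143.0, 186.0], [213.0, 207.0]] mouth back top corners [[95.0, 221.0], [155.0, 241.0]]
```

Emit:
play_rows:
  series:
    - [[-0.005,0.003,0],0,1]
    - [[-0.012,0.008,0],0,1]
    - [[-0.02,0.014,-0.001],0,1]
    - [[-0.025,0.02,-0.001],0,1]
    - [[-0.025,0.024,-0.001],0,1]
    - [[-0.025,0.027,-0.001],0,1]
    - [[-0.025,0.029,-0.001],0,1]
    - [[-0.025,0.031,-0.001],0,1]
    - [[-0.025,0.032,-0.001],0,1]
    - [[-0.025,0.032,-0.001],0,1]

```text
clock: 7.3
eef_pos: [590.2, 88.7, 198.0]
eef_rot: [-1.57, 0.001, -1.402]
wrist_force: [0.9, -0.6, 0.5]
finger_gap: 9.7
```

Emit:
play_rows:
  series:
    - [[0,0,0],0,1]
    - [[0,0,0],0,1]
    - [[0,0,0],0,1]
    - [[0,0,0],0,1]

```text
clock: 7.7
eef_pos: [590.2, 88.8, 198.0]
eef_rot: [-1.57, 0.0, -1.402]
wrist_force: [-0.5, -0.3, 0.8]
finger_gap: 9.3
```

Emit:
play_rows:
  series:
    - [[0,0,0],0,1]
    - [[0,0,0],0,1]
    - [[0,0,0],0,1]
    - [[-0.002,0,0],0,1]
    - [[-0.004,0,0],0,1]
    - [[-0.006,0,0],0,1]
    - [[-0.008,0,0],0,1]
    - [[-0.009,0,0],0,1]
    - [[-0.009,0,0],0,1]
  squeeze: 15

```text
clock: 8.6
eef_pos: [588.7, 97.9, 198.0]
eef_rot: [-1.57, 0.001, -1.402]
wrist_force: [0.6, 0.7, -0.6]
finger_gap: 10.2
```

```bash
python3 -c "
from h import *
for i in range(4): print(manip.read_state()['wrist_force'].round(2)); manip.camera('wrist')
mv([590,88,195],-80.3)"; python3 look.py L2
```

```text
[ 0.59  0.73 -0.56]
[-0.2   0.69 -0.29]
[1.08 0.71 0.2 ]
[0.27 0.69 0.6 ]
clock 8.8 pos [588.7  97.7 198. ] rot [-1.5700e+00  6.0000e-04 -1.4019e+00] F [-0.51  0.87 -0.13] gap 9.8
shift [ 0.0097  0.003  -0.0004] twist -0.0004
```

View pics/L2.png

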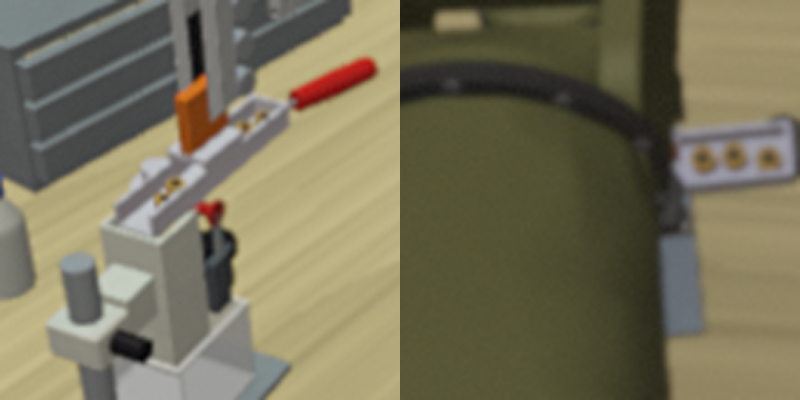

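Emit:
play_rows:
  series:
    - [[-0.001,0.002,0],0,1]
    - [[-0.002,0.002,0],0,1]
    - [[-0.003,0.002,0],0,1]
    - [[-0.004,0.002,0],0,1]
    - [[-0.0045,0.002,0],0,1]

```text
clock: 9.4
eef_pos: [588.2, 101.4, 196.2]
eef_rot: [-1.57, -0.001, -1.402]
wrist_force: [0.5, -6.5, 1.5]
finger_gap: 9.9
```

Emit:
play_rows:
  series:
    - [[-0.001,0,0],0,1]
    - [[-0.0015,0,0],0,1]
    - [[-0.0015,0,0],0,1]

```text
clock: 9.7
eef_pos: [588.1, 102.1, 196.5]
eef_rot: [-1.569, -0.002, -1.402]
wrist_force: [0.4, -6.6, 1.9]
finger_gap: 9.6
```

Emit:
play_rows:
  series:
    - [[-0.001,0,0],0,1]
    - [[-0.0015,0,0],0,1]
    - [[-0.0015,0,0],0,1]

```text
clock: 10.0
eef_pos: [588.1, 102.8, 196.7]
eef_rot: [-1.569, -0.004, -1.403]
wrist_force: [0.7, -6.3, 1.5]
finger_gap: 10.0
```

Emit:
play_rows:
  series:
    - [[0,0,0],0,1]
    - [[0,-0.001,0],0,1]
    - [[-0.001,-0.002,0],0,1]
    - [[-0.002,-0.0035,0],0,1]
    - [[-0.003,-0.005,0],0,1]
    - [[-0.004,-0.006,0],0,1]
  squeeze: 9

```text
clock: 10.6
eef_pos: [587.4, 106.9, 202.8]
eef_rot: [-1.569, -0.004, -1.403]
wrist_force: [0.7, -2.5, -1.5]
finger_gap: 10.3
```

```bash
python3 look.py L3; python3 -c "
from h import *
mv([590,88,195],-80.3)"
```

```text
clock 10.7 pos [587.3 107.  202.7] rot [-1.569  -0.0039 -1.4025] F [ 0.7  -1.75 -0.27] gap 9.3
shift [ 0.0192  0.0078 -0.0006] twist -0.001
```

View pics/L3.png

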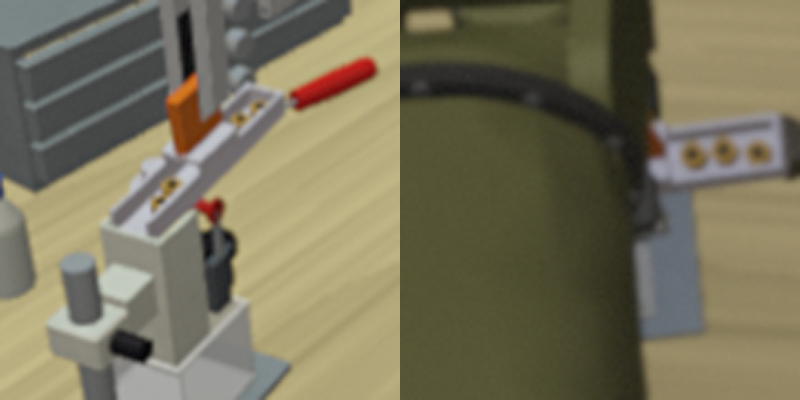

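Emit:
play_rows:
  series:
    - [[-0.001,-0.0015,0],0,1]
    - [[-0.002,-0.003,0],0,1]
    - [[-0.0035,-0.0045,0],0,1]
    - [[-0.005,-0.006,0],0,1]

```text
clock: 11.1
eef_pos: [586.4, 112.1, 208.8]
eef_rot: [-1.569, -0.004, -1.402]
wrist_force: [0.4, -1.8, -2.0]
finger_gap: 10.0
```

Emit:
play_rows:
  series:
    - [[0.001,0,0],0,1]
    - [[0.003,0,0],0,1]
    - [[0.003,0.002,0],0,1]
    - [[0.003,0.004,0],0,1]
    - [[0.003,0.006,0],0,1]
    - [[0.003,0.006,0],0,1]
  squeeze: 40

```text
clock: 11.7
eef_pos: [587.0, 109.2, 202.7]
eef_rot: [-1.569, -0.004, -1.403]
wrist_force: [-0.0, -0.4, 0.5]
finger_gap: 9.5
```

Emit:
play_rows:
  series:
    - [[0,0.002,0],0,1]
    - [[0,0.003,0],0,1]
    - [[0,0.003,0],0,1]

```text
clock: 12.0
eef_pos: [587.0, 109.2, 199.7]
eef_rot: [-1.569, -0.004, -1.402]
wrist_force: [0.1, 0.4, 1.6]
finger_gap: 9.6
```

Emit:
play_rows:
  series:
    - [[0,0,0],0,1]
    - [[-0.001,-0.001,0],0,1]
    - [[-0.002,-0.002,0],0,1]
    - [[-0.003,-0.003,0],0,1]
    - [[-0.004,-0.004,0],0,1]
    - [[-0.005,-0.005,0],0,1]
  squeeze: 9

```text
clock: 12.6
eef_pos: [586.2, 114.1, 204.8]
eef_rot: [-1.569, -0.004, -1.403]
wrist_force: [-0.2, -5.0, 0.8]
finger_gap: 9.6
```

Emit:
play_rows:
  series:
    - [[-0.001,-0.001,0],0,1]
    - [[-0.002,-0.002,0],0,1]
    - [[-0.004,-0.003,0],0,1]
    - [[-0.006,-0.004,0],0,1]
    - [[-0.007,-0.005,0],0,1]

```text
clock: 13.1
eef_pos: [584.9, 121.3, 209.8]
eef_rot: [-1.569, -0.004, -1.402]
wrist_force: [-0.0, -2.8, -1.3]
finger_gap: 10.1
```

```bash
python3 look.py L4; python3 -c "
from h import *
mv([590,88,195],-80.3)"
```

```text
clock 13.2 pos [585.  121.3 209.8] rot [-1.5688 -0.0037 -1.4023] F [ 0.49 -2.62 -0.51] gap 9.8
shift [ 0.0336  0.0149 -0.0006] twist -0.0008
```

View pics/L4.png

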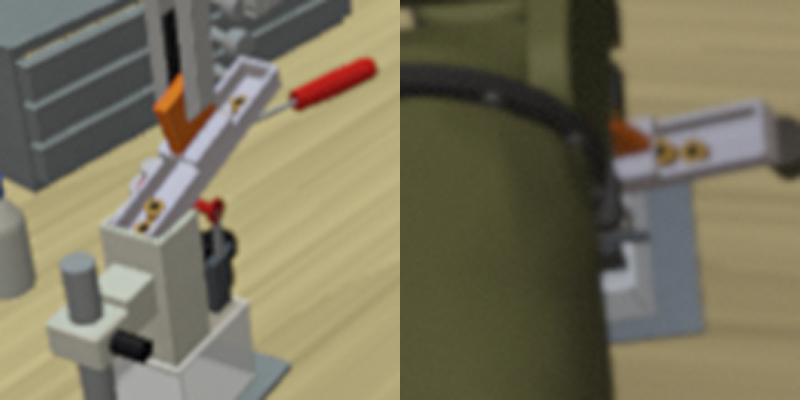

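Emit:
play_rows:
  series:
    - [[-0.0015,-0.0012,0],0,1]
    - [[-0.003,-0.0025,0],0,1]
    - [[-0.0045,-0.0035,0],0,1]
    - [[-0.006,-0.0045,0],0,1]
    - [[-0.008,-0.006,0],0,1]
    - [[-0.01,-0.0075,0],0,1]

```text
clock: 13.8
eef_pos: [583.3, 131.4, 217.4]
eef_rot: [-1.569, -0.004, -1.402]
wrist_force: [0.8, -3.0, -0.3]
finger_gap: 9.9
```

Emit:
play_rows:
  series:
    - [[-0.0015,-0.001,0],0,1]
    - [[-0.003,-0.002,0],0,1]
    - [[-0.0045,-0.003,0],0,1]
    - [[-0.006,-0.004,0],0,1]
    - [[-0.008,-0.005,0],0,1]
    - [[-0.01,-0.006,0],0,1]

```text
clock: 14.4
eef_pos: [581.6, 141.4, 223.6]
eef_rot: [-1.569, -0.004, -1.402]
wrist_force: [0.8, -3.9, 0.4]
finger_gap: 10.0
```

```bash
python3 look.py L5; python3 -c "
from h import *
mv([590,88,195],-80.3)"
```

```text
clock 14.5 pos [581.5 141.6 223.6] rot [-1.5685 -0.0037 -1.402 ] F [ 0.68 -2.86 -0.49] gap 10.2
shift [ 0.0541  0.0288 -0.0007] twist -0.0005
```

View pics/L5.png

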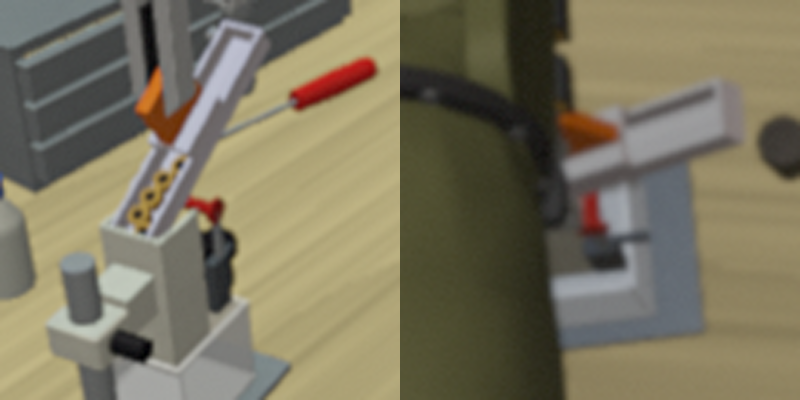

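Emit:
play_rows:
  series:
    - [[0,0,0],0,1]
    - [[0.001,0,0],0,1]
    - [[0.002,0.002,0],0,1]
    - [[0.003,0.005,0],0,1]
    - [[0.004,0.008,0],0,1]
    - [[0.005,0.011,0],0,1]
    - [[0.005,0.013,0],0,1]
    - [[0.005,0.013,0],0,1]
  squeeze: 60

```text
clock: 15.3
eef_pos: [582.4, 136.6, 210.5]
eef_rot: [-1.568, -0.004, -1.402]
wrist_force: [-0.5, -0.2, -0.3]
finger_gap: 9.6
```

Emit:
play_rows:
  series:
    - [[0,0.001,0],0,1]
    - [[0,0.002,0],0,1]
    - [[0,0.003,0],0,1]
    - [[0,0.003,0],0,1]

```text
clock: 15.7
eef_pos: [582.5, 136.7, 207.6]
eef_rot: [-1.568, -0.003, -1.402]
wrist_force: [0.7, 1.2, 1.2]
finger_gap: 9.8
```

Emit:
play_rows:
  series:
    - [[0.002,-0.0008,0],0,1]
    - [[0.004,-0.002,0],0,1]
    - [[0.006,-0.003,0],0,1]
    - [[0.008,-0.0042,0],0,1]
    - [[0.01,-0.005,0],0,1]
    - [[0.012,-0.006,0],0,1]
    - [[0.012,-0.006,0],0,1]

```text
clock: 16.4
eef_pos: [584.6, 124.6, 213.8]
eef_rot: [-1.568, -0.004, -1.402]
wrist_force: [-0.5, 2.0, 2.4]
finger_gap: 9.6
```

Emit:
play_rows:
  series:
    - [[0,0.001,0],0,1]
    - [[0,0.0015,0],0,1]
    - [[0,0.0015,0],0,1]
    - [[0,0.0015,0],0,1]

```text
clock: 16.8
eef_pos: [584.6, 124.6, 212.3]
eef_rot: [-1.568, -0.004, -1.402]
wrist_force: [-0.1, 2.0, 2.4]
finger_gap: 9.6
```

```bash
python3 -c "
from h import *
for i in range(5): print(manip.read_state()['wrist_force'].round(2)); manip.camera('wrist')
mv([590,88,195],-80.3)"
```

```text
[-0.07  2.01  2.39]
[-1.08  1.8   2.7 ]
[-0.54  2.03  2.72]
[-0.68  2.11  3.69]
[-1.59  1.8   3.49]
clock 17.05 pos [584.6 124.6 212.3] rot [-1.5679 -0.0035 -1.4023] F [-1.63  1.01  2.45] gap 9.8
shift [ 0.0369  0.0175 -0.0009] twist -0.0008
```

Emit:
play_rows:
  series:
    - [[0,0.0008,0],0,1]
    - [[0,0.0015,0],0,1]
    - [[0,0.0015,0],0,1]
    - [[0,0.0015,0],0,1]
    - [[0,0.0015,0],0,1]
    - [[0,0.0015,0],0,1]

```text
clock: 17.65
eef_pos: [584.6, 124.6, 210.9]
eef_rot: [-1.568, -0.004, -1.402]
wrist_force: [-1.1, 2.5, 3.0]
finger_gap: 9.3
```

```bash
python3 -c "
from h import *
F=[]
for i in range(3): F.append(manip.read_state()['wrist_force']); a=manip.camera('side')
print(np.mean(F,0))
s=a[130:280,120:280,::-1]; cv2.imwrite('pics/L6.png',cv2.resize(s,(640,600),interpolation=cv2.INTER_CUBIC))
h=cv2.cvtColor(a,cv2.COLOR_RGB2HSV)[130:280,120:280]; m=cv2.inRange(h,(15,90,50),(28,255,255)); n,l,st,c=cv2.connectedComponentsWithStats(m); print(st[1:].tolist())
"
```

```text
[-0.92259451  2.56283876  3.06883461]
[[50, 0, 5, 2, 8], [66, 0, 5, 6, 16], [124, 28, 4, 2, 4], [105, 28, 29, 19, 36], [119, 31, 1, 1, 1], [121, 30, 2, 1, 2], [115, 33, 1, 1, 1], [117, 32, 1, 1, 1], [111, 34, 3, 2, 3], [107, 37, 1, 1, 1], [109, 36, 1, 1, 1], [62, 38, 5, 10, 18], [103, 38, 3, 4, 4], [62, 50, 3, 4, 6], [76, 77, 9, 9, 16], [75, 83, 2, 2, 3], [75, 87, 5, 8, 28], [86, 87, 1, 2, 2], [85, 92, 2, 8, 9], [85, 101, 1, 1, 1]]
```

View pics/L6.png

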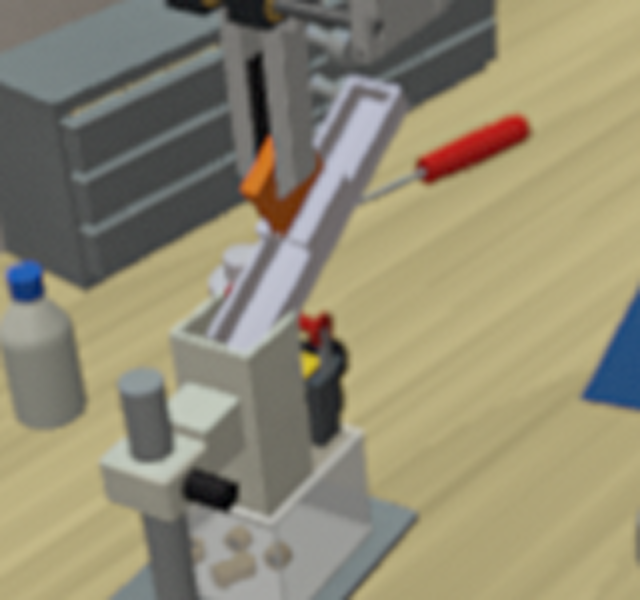

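Emit:
play_rows:
  series:
    - [[0,0,0],0,1]
    - [[0,0,0],0,1]
    - [[0,-0.005,0],0,1]
    - [[0,-0.015,0],0,1]
    - [[0,-0.03,0],0,1]
    - [[0,-0.045,0],0,1]
    - [[0.01,-0.055,0],0,1]
    - [[0.03,-0.06,0],0,1]
    - [[0.055,-0.06,0],0,1]
    - [[0.08,-0.06,0],0,1]
    - [[0.09,-0.06,0],0,1]
    - [[0.09,-0.06,0],0,1]

```text
clock: 19.0
eef_pos: [599.5, 34.7, 271.0]
eef_rot: [-1.568, -0.004, -1.404]
wrist_force: [0.1, -0.2, -1.4]
finger_gap: 9.5
```

```bash
python3 -c "
from h import *
F=[]
for i in range(4): F.append(manip.read_state()['wrist_force']); a=manip.camera('side')
print(np.mean(F,0)); mv([503,-180,105],-72.2)
"
```

```text
[ 0.40407123  0.0079855  -1.52781353]
clock 19.2 pos [599.4  36.9 271.2] rot [-1.568  -0.0035 -1.4014] F [ 0.19  0.4  -1.83] gap 9.5
shift [ 0.197   0.1665 -0.132 ] twist -0.1412
```

Emit:
play_rows:
  series:
    - [[0.02,0.005,-0.013],-0.014,1]
    - [[0.05,0.02,-0.033],-0.036,1]
    - [[0.08,0.045,-0.054],-0.057,1]
    - [[0.11,0.075,-0.074],-0.08,1]
    - [[0.14,0.105,-0.094],-0.1,1]
    - [[0.17,0.135,-0.114],-0.122,1]
    - [[0.19,0.155,-0.127],-0.136,1]
    - [[0.197,0.163,-0.132],-0.141,1]
    - [[0.197,0.1665,-0.132],-0.141,1]
    - [[0.197,0.1665,-0.132],-0.141,1]

```text
clock: 20.2
eef_pos: [503.7, -179.1, 105.4]
eef_rot: [-1.568, -0.004, -1.26]
wrist_force: [-0.4, 0.0, -2.0]
finger_gap: 9.7
```

Emit:
play_rows:
  series:
    - [[0,0.004,0],0,1]
    - [[0,0.008,0],0,1]
    - [[0,0.012,0],0,1]
    - [[0,0.016,0],0,1]
    - [[0,0.02,0],0,1]
    - [[0.002,0.024,0],0,1]
    - [[0.004,0.028,0],0,1]
    - [[0.007,0.032,0],0,1]
    - [[0.01,0.036,0],0,1]
    - [[0.012,0.038,0],0,1]
  squeeze: 8

```text
clock: 21.2
eef_pos: [507.5, -190.9, 67.0]
eef_rot: [-1.568, -0.004, -1.26]
wrist_force: [0.4, -0.7, 0.1]
finger_gap: 9.5
```

Emit:
play_rows:
  series:
    - [[0,0.003,0],0,1]
    - [[0,0.006,0],0,1]
    - [[0,0.009,0],0,1]
    - [[0,0.012,0],0,1]
    - [[0,0.015,0],0,1]
    - [[0,0.018,0],0,1]
    - [[0,0.019,0],0,1]
    - [[0,0.02,0],0,1]
    - [[0,0.02,0],0,1]

```text
clock: 22.1
eef_pos: [507.8, -191.2, 47.6]
eef_rot: [-1.568, -0.005, -1.26]
wrist_force: [-2.7, -0.3, 7.0]
finger_gap: 10.2
```

```bash
python3 -c "
from h import *
F=[]
for i in range(3): F.append(manip.read_state()['wrist_force']); a=manip.camera('side')
print(np.mean(F,0)); mv([503,-180,105],-72.2)
cv2.imwrite('pics/p1.png',a[:,:,::-1]); cv2.imwrite('pics/p1w.png',manip.camera('wrist')[:,:,::-1])
hs=cv2.cvtColor(a,cv2.COLOR_RGB2HSV); print([manip.read_state()['moment'].round(2)])
"
```

```text
[-2.02453309 -0.17599448  7.55348614]
clock 22.25 pos [ 507.8 -191.2   47.7] rot [-1.5678 -0.0045 -1.26  ] F [-1.68 -0.07  7.38] gap 9.7
shift [-0.0119 -0.0574 -0.0009] twist 0.0001
[array([-0.1 ,  0.46, -0.02])]
```

Emit:
play_rows:
  series:
    - [[0,0,0],0,1]
    - [[0,0,0],0,0.85]
    - [[0,0,0],0,0.7]
    - [[0,0,0],0,0.5]
    - [[0,0,0],0,0.5]
    - [[0,0,0],0,0.4]
    - [[0,0,0],0,0.4]
    - [[0,0,0],0,0.4]
    - [[0,-0.02,0],0,0.4]
    - [[0,-0.05,0],0,0.4]
    - [[0,-0.09,0],0,0.4]
    - [[0,-0.12,0],0,0.4]
    - [[0,-0.15,0],0,0.4]
    - [[0,-0.15,0],0,0.4]

```text
clock: 23.7
eef_pos: [508.4, -191.3, 201.7]
eef_rot: [-1.563, -0.009, -1.26]
wrist_force: [0.7, 0.1, -0.2]
finger_gap: 56.1
```

Run:
```python
from h import *
mv([503,-180,105],-72.2)
z=lambda im,x,y,w,h:cv2.resize(im[y:y+h,x:x+w,::-1],(400,300),interpolation=cv2.INTER_CUBIC)
a=manip.camera('side'); t=manip.camera('top'); c=manip.camera_params('wrist'); w=manip.camera('wrist')
cv2.imwrite('pics/f.png',np.vstack([np.hstack([z(a,255,160,120,90),z(w,0,0,560,420)]),np.hstack([z(a,150,225,80,60),z(t,120,135,120,90)])]))
hs=cv2.cvtColor(w,cv2.COLOR_RGB2HSV); m=cv2.inRange(hs,(5,150,100),(18,255,255)); q=max(cv2.findContours(m,0,1)[0],key=cv2.contourArea); r=cv2.minAreaRect(q); print('fin',r,onz('wrist',[r[0]],71,c))
```

```text
clock 23.7 pos [ 508.4 -191.3  201.7] rot [-1.563  -0.0089 -1.26  ] F [ 0.7   0.14 -0.16] gap 56.1
shift [-0.0132  0.0966 -0.0025] twist 0.0001
fin ((282.5, 208.0), (7.0, 42.0), 0.0) [[ 508.73177298 -189.73889347   71.        ]]
```

View pics/f.png

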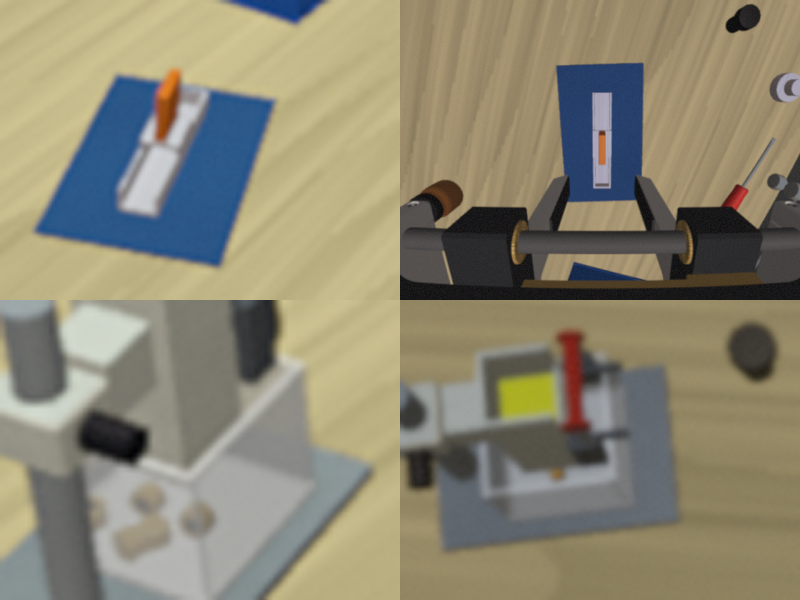

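```bash
python3 -c "
from cell import manip
print(manip.sign_off())"
```

```text
the job is handed in; nothing more can be done
None
```

I handed the job in at about 24 s. The chute is empty and upright on the mat, and I believe all five bushings are in the cup.

**What I did:** I gripped the chute by its fin and carried it level to the station, where I rested it on the bar at about 3 N with the bushings still in it. The arm can only turn the tool about its own axis, so I could not tip the chute directly. Instead I loosened the grip to 9–15 N and pushed the nose against the back wall of the mouth, so the chute pivoted in the fingers to about 32° nose down. The highest push I read was about 7 N. I then gripped at 60 N and pressed the bar with about 5 N vertically, and the bushings fell through. To finish, I set the nose on the mat with a light grip and lowered the hand until the chute lay flat, then let go.

**Last checks:**
- **Chute:** it is flat and empty. The fin's centre is at about (509, −190) mm, against a mat centre of about (508, −187) mm. Lifted off the station it weighed 1.5 N, which fits an empty chute.
- **Station:** nothing is left on the shutter. None of the bystanders in view looks moved, but I did not measure them.
- **Bushings:** the side view shows three single bushings and one wider shape in the cup, which I read as two lying together. I could not count five one by one. I saw none elsewhere.

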